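Lock the tile press and hold open the cap of its loose bolt

TASK

On the clay-tile press, turn the lock ring by its upright handle until the handle lines up with the raised mark on the bed, then tap down firmly on each of the three capped bolts in turn, from the robot's left to its right, to find the one that is loose and gives under the tap. Then lift that bolt's hinged cap well past half open and finish while still holding it up, so that I can get a key on the bolt; leave the other two caps shut, the ring at its mark and the things around the press where they are.

Things in the scene. Friction and masses are not known exactly. Their poses are not given: they have to be found in the camera images.
- press_bed: Bed of the tile press: aluminium slab 265 x 300 x 20 mm fixed to the table. Origin on the table; x points away from the robot (within 0.25 rad), y to its left. It reaches from x -160 to +105 mm. The three bolts stand in a row along y at x = +60 mm, y = +95, 0 and -95 mm; the round plaster die with the steel lock ring round it is at x = -85 mm, y = 0.
- ring_axis (a point): Point on the vertical turning axis of the lock ring, at the height of the handle's grip point (58 mm above the table). The ring has outer radius 55 mm and its top is 35 mm above the table; it is captive and stays where it is left (it takes about 2 N at the handle to turn).
- ring_handle (a point): Grip point of the ring's upright dark steel handle, 73 mm out from the ring's axis and 58 mm above the table. The handle is a blade 12 mm thick along the turning direction, 20 mm long radially, its top 78 mm above the table; free space on both sides. It moves with the ring.
- lock_mark (a point): Top of the lock mark, a raised brass rib 20 x 5 mm, 5 mm high, on the bed 103 mm out from the ring's axis. The ring is locked when its handle stands radially in line with this rib.
- lock_ring (a joint): Angle of the lock ring in rad, growing counter-clockwise seen from above. 1.30 is the lock mark; the ring starts at 0 to 0.5, and its stops are at 0 and 1.6, so it can be turned past the mark.
- cap_a (a joint): Opening angle of cap A in rad: 0 shut, 1.25 fully open. Black plastic cap 50 x 44 mm of a bolt, flat top face 64 mm above the table, hinged on its edge nearer the robot so that its far edge rises and swings back towards the robot; a weak spring and its weight shut it again when let go. Which of the three places cap A stands in varies.
- tab_a (a point): Grip point of the upright tab on cap A: 16 mm long (bed's x), 12 mm thick (bed's y), on the far part of the cap, its top 98 mm above the table; the point is on its centre line, 13 mm below the tab's top, 21 mm above the cap's top face and, when shut, 43 mm beyond and 33 mm above the hinge line.
- hinge_a (a point): Middle of the hinge line of cap A; the line runs along the bed's y axis, 52 mm above the table. Tapped on its tab or cap, a tight bolt does not move; the loose one sinks 7 mm, with cap and hinge, against a spring (all the way at about 3 N) and comes back up.
- cap_b (a joint): Opening angle of cap B in rad: 0 shut, 1.25 fully open. Black plastic cap 50 x 44 mm of a bolt, flat top face 64 mm above the table, hinged on its edge nearer the robot so that its far edge rises and swings back towards the robot; a weak spring and its weight shut it again when let go. Which of the three places cap B stands in varies.
- tab_b (a point): Grip point of the upright tab on cap B: 16 mm long (bed's x), 12 mm thick (bed's y), on the far part of the cap, its top 98 mm above the table; the point is on its centre line, 13 mm below the tab's top, 21 mm above the cap's top face and, when shut, 43 mm beyond and 33 mm above the hinge line.
- hinge_b (a point): Middle of the hinge line of cap B; the line runs along the bed's y axis, 52 mm above the table. Tapped on its tab or cap, a tight bolt does not move; the loose one sinks 7 mm, with cap and hinge, against a spring (all the way at about 3 N) and comes back up.
- cap_c (a joint): Opening angle of cap C in rad: 0 shut, 1.25 fully open. Black plastic cap 50 x 44 mm of a bolt, flat top face 64 mm above the table, hinged on its edge nearer the robot so that its far edge rises and swings back towards the robot; a weak spring and its weight shut it again when let go. Which of the three places cap C stands in varies.
- tab_c (a point): Grip point of the upright tab on cap C: 16 mm long (bed's x), 12 mm thick (bed's y), on the far part of the cap, its top 98 mm above the table; the point is on its centre line, 13 mm below the tab's top, 21 mm above the cap's top face and, when shut, 43 mm beyond and 33 mm above the hinge line.
- hinge_c (a point): Middle of the hinge line of cap C; the line runs along the bed's y axis, 52 mm above the table. Tapped on its tab or cap, a tight bolt does not move; the loose one sinks 7 mm, with cap and hinge, against a spring (all the way at about 3 N) and comes back up.
- tile: Bystander: fired tile 55 x 55 x 9 mm lying on the bed's left front part. Origin at the centre of its underside.
- tool_tin: Bystander: open tin with wooden tools, 72 mm wide, about 160 mm tall with its tools, on the table left of the bed. Origin at the centre of its underside.
- glaze_jar: Bystander: jar 64 mm wide, 95 mm tall, on the table right of the bed. Origin at the centre of its underside.
- cutter: Bystander: ring-shaped cutter 68 mm wide, 30 mm tall, on the table right of the bed. Origin at the centre of its underside.
- scraper: Bystander: wooden-handled scraper 170 mm long, lying on the table left of the bed. Origin at the centre of its underside.

How it is judged:
On the way, in this order (a step that is already met when the one before it is completed fails the run):
1. the lock ring's handle is at the lock mark (value of joint lock_ring between 1.16 and 1.44 rad), for 0.3 s.
2. the left bolt has been tapped (((contact force between the fingers and cap_a above 1.5 N and value of joint cap_a below 0.15 rad and y of tab_a in the frame of press_bed above 0.05 m) or (contact force between the fingers and cap_b above 1.5 N and value of joint cap_b below 0.15 rad and y of tab_b in the frame of press_bed above 0.05 m) or (contact force between the fingers and cap_c above 1.5 N and value of joint cap_c below 0.15 rad and y of tab_c in the frame of press_bed above 0.05 m))), for 0.04 s.
3. the middle bolt has been tapped (((contact force between the fingers and cap_a above 1.5 N and value of joint cap_a below 0.15 rad and y of tab_a in the frame of press_bed between -0.05 and 0.05 m) or (contact force between the fingers and cap_b above 1.5 N and value of joint cap_b below 0.15 rad and y of tab_b in the frame of press_bed between -0.05 and 0.05 m) or (contact force between the fingers and cap_c above 1.5 N and value of joint cap_c below 0.15 rad and y of tab_c in the frame of press_bed between -0.05 and 0.05 m))), for 0.04 s.
4. the right bolt has been tapped (((contact force between the fingers and cap_a above 1.5 N and value of joint cap_a below 0.15 rad and y of tab_a in the frame of press_bed below -0.05 m) or (contact force between the fingers and cap_b above 1.5 N and value of joint cap_b below 0.15 rad and y of tab_b in the frame of press_bed below -0.05 m) or (contact force between the fingers and cap_c above 1.5 N and value of joint cap_c below 0.15 rad and y of tab_c in the frame of press_bed below -0.05 m))), for 0.04 s.
5. the loose bolt's cap is held open (value of joint cap_b above 0.55 rad and contact force between the fingers and cap_b above 0.3 N), for 0.3 s.
At the end, for the whole second after the job is handed in: The loose bolt's cap is at rest at 0.55 rad or more (of 1.25) with the robot's fingers holding it (over 0.3 N), the other two caps are shut (under 0.15 rad), and the lock ring is within 0.14 rad of its mark (all of step 1 and all of step 5 and value of joint each of cap_a, cap_c below 0.15 rad and velocity of joint cap_b between -0.2 and 0.2 rad/s); the arm keeps its last pose, push and grip.
It fails at once if the cap of a tight bolt is lifted open (value of joint any of cap_a, cap_c above 0.3 rad).
It fails at once if a thing around the press is moved by more than 30 mm (distance of any of tile, tool_tin, glaze_jar, cutter, scraper from where it was at the start of the episode above 0.03 m).
It also fails if it takes over 66 s, if anything falls off the work surface, if the arm or the gripper's body presses on something with over 40 N, if the wrist force passes 120 N, or if a joint passes its speed limit or range.

ROBOT

A 6-joint arm with a two-finger parallel gripper is mounted at the origin on the work surface. World frame = base frame: x ahead of the robot, y to its left, z up, the work surface at z = 0. Lengths are in m, angles in rad, forces in N, time in s.
With the tool pointing down it reaches from about 0.3 to 0.85 m from the base axis. Payload 4.2 kg.
Tool frame: the origin (TCP) lies midway between the tips of the shut fingers; the grasp point (between the pads) lies 19 mm behind it; z points along the fingers, y is the direction in which the jaws open and shut (so a half turn about z gives the same grasp; the last joint's range is limited). The gripper opens to 91 mm and grips with 3 to 60 N. Pads are 32 mm wide; open, the fingers measure 118 mm over their backs; the gripper's body (76 mm by 178 mm) begins 60 mm behind the grasp point.
Start: joints at [1.223, 0.32, 1.565, -0, 1.257, -0.02], TCP at [0.185, 0.544, 0.214] pointing down, gripper open.
Joint ranges: [-3.11, 3.11], [-0.84, 2.01], [0.21, 2.61], [-1.34, 4.49], [0.05, 2.63], [-2.56, 2.56]. Speed limits (rad/s): [2.57, 2.57, 3.14, 3.14, 3.14, 3.14].

INTERFACE

Orientations are given as a 3x3 rotation matrix whose columns are the frame's x, y, z axes.
In Python, from cell import robot gives the robot as it stands.
- The arm moves only by the tool servo_tool, never from a script. Its argument "series" is a list of rows, each a list of 6 numbers: the shift along the tool's x, y, z in m, then the turn, a rotation vector about the tool's x, y, z in rad. A call has 1 to 12 rows; each row shifts and turns the commanded pose from where the row before left it, along the tool's axes as they then stand; what a row does not reach is not made up. A row lasts 1/10 s, in which the tool goes at most 50 mm and 8.59 degrees, less where a joint would pass 70% of its speed; a pose out of reach is approached as far as the arm can. A call is refused whole if a number of a shift passes 0.05 or a number of a turn 0.15, either way. A call with a gripper value outside its range is refused whole. "fingers" is the opening, from -1 (shut) to 1 (fully open), set as the call begins (left out, the last holds). The fingers move at their own pace and stop on an object; "force" is the grip in N (left out, the last holds). Time passes only in rows, so rows that do not move let the fingers close. It gives the time, the measured TCP pose, the force and the opening at its end, in the units of the state.
- robot.observe(): the state, without advancing time (a new reading comes with each control period).
- robot.read_camera(name): name is "scene" or "top" or "wrist"; returns a dict with "pixels" (420x560x3 uint8, red, green, blue), "intrinsics" (3x3 intrinsics, pixels), "rvec" (rotation vector, rad) and "tvec" (3), from world to camera coordinates, as OpenCV has them. Camera axes: x right, y down, z forward; pixel columns grow to the right and rows downward; lengths in m; the calibration is good to about 2 mm. A picture is of the moment at which its call begins. There is no depth.
- robot.close_job(): hands the job in, once; it reports no verdict.
The state is a dict: "time": time; "qpos": joint angles; "qvel": joint speeds; "tau": joint torques, N m; "position": TCP position; "ee_rot": TCP orientation; "contact_force": force on the tool from outside, world axes, zero at the start; "wrist_torque": the same for the moment, N m; "grip_width": opening from 0.0 (shut) to 1.0 (fully open).
Only numpy, scipy, OpenCV 4.12 (cv2) and the standard library are available. Lean on these libraries where they do the work, as an engineer would, in place of code of your own. Each camera call takes 0.05 s, during which the arm holds its last target.

## Working session

There is one attempt and no reset: what is moved stays moved. The work goes in short steps, Python scripts to look and compute and a tool call to move; the robot and the scene stay as the last step left them, time stands still between calls to the robot, and variables do not carry over. Pictures are saved under pics/ and viewed, and the job is handed in when it is done.

Besides the shell and the picture viewer there is one more tool, called after "Emit:" as a command line: name --pt "numbers of a row" for each row, then --argument value for the rest. servo_tool: Moves the arm, as the interface text tells. Its arguments: {"type":"object","properties":{"series":{"type":"array","items":{"type":"array","items":{"type":"number"}}},"fingers":{"type":"number"},"force":{"type":"number"}},"required":["series"]}

```bash
mkdir -p pics; ls
cat > h.py <<'E'
import numpy as np,cv2
from cell import robot
def grab(n,f=None):
    d=robot.read_camera(n)
    if f: cv2.imwrite('pics/'+f,cv2.cvtColor(d['pixels'],cv2.COLOR_RGB2BGR))
    return d
def ray(d,u,v):
    R=cv2.Rodrigues(np.array(d['rvec'],float))[0];t=np.array(d['tvec'],float).ravel()
    c=-R.T@t;r=R.T@np.linalg.inv(np.array(d['intrinsics']))@np.array([u,v,1.]);return c,r
def onz(d,u,v,z):
    c,r=ray(d,u,v);return c+r*(z-c[2])/r[2]
def proj(d,P):
    return cv2.projectPoints(np.array(P,float).reshape(-1,3),np.array(d['rvec'],float),np.array(d['tvec'],float),np.array(d['intrinsics'],float),None)[0].reshape(-1,2)
E
python3 - <<'E'
from h import *
np.set_printoptions(precision=4,suppress=True)
for n in('scene','top','wrist'):
    d=grab(n,n+'0.png');print(n,ray(d,280,210))
s=robot.observe()
for k in s:print(k,s[k])
E
```

```text
pics
scene (array([0.9159, 0.4288, 0.7949]), array([-0.3913, -0.4563, -0.7994]))
top (array([0.3977, 0.0588, 0.9975]), array([ 0.1643, -0.0403, -0.9858]))
wrist (array([0.1091, 0.5704, 0.3827]), array([ 0.2648, -0.0769, -0.9613]))
time 0.15
qpos [ 1.223   0.3201  1.5654  0.0001  1.2574 -0.02  ]
qvel [ 0.0008 -0.0015 -0.0036  0.0009  0.0014  0.0014]
tau [  0.0004 -41.2779 -23.2156   0.0726   0.0434  -0.0001]
position [0.185  0.544  0.2133]
ee_rot [[-0.9468  0.3219 -0.0005]
 [ 0.3219  0.9468 -0.0012]
 [ 0.0001 -0.0013 -1.    ]]
contact_force [0.1268 0.0179 0.1237]
wrist_torque [-0.0503 -0.0039  0.0698]
grip_width 1.0008471583880338
```

View pics/top0.png

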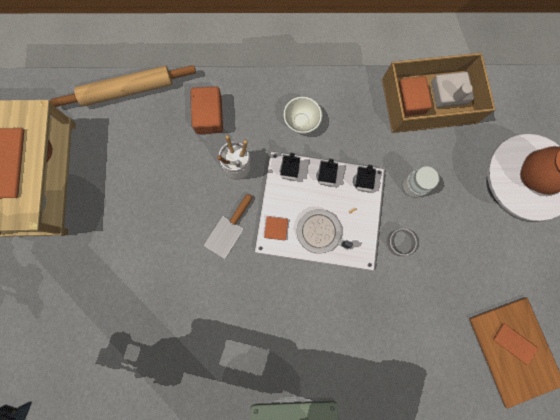

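View pics/scene0.png

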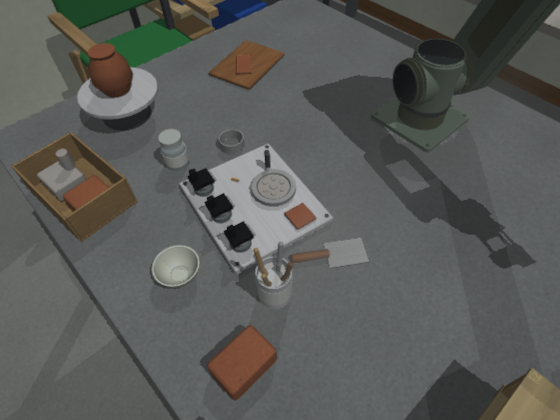

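Run:
```python
from h import *
np.set_printoptions(precision=4,suppress=True)
d=grab('top');p=d['pixels'];hsv=cv2.cvtColor(p,cv2.COLOR_RGB2HSV)
m=((hsv[...,2]>165)&(hsv[...,1]<40)).astype(np.uint8)
m[:140]=0;m[290:]=0;m[:,:250]=0;m[:,392:]=0
m=cv2.morphologyEx(m,cv2.MORPH_CLOSE,np.ones((3,3)))
n,l,st,c=cv2.connectedComponentsWithStats(m);i=1+st[1:,4].argmax();print(st[i])
cn=max(cv2.findContours((l==i).astype(np.uint8),0,2)[0],key=cv2.contourArea)
W=np.array([onz(d,u,v,.02)[:2] for u,v in cn.reshape(-1,2)],np.float32)
r=cv2.minAreaRect(W);print('rect',r,cv2.boxPoints(r))
big=cv2.resize(p[140:290,215:425],None,fx=3.8,fy=3.8,interpolation=cv2.INTER_CUBIC)
cv2.imwrite('pics/topc.png',big[...,::-1])
```

```text
[ 255  156  129  114 9269]
rect ((0.5606464743614197, -0.084403395652771), (0.29778948426246643, 0.2625374495983124), 79.95133209228516) [[ 0.4054 -0.2081]
 [ 0.6639 -0.2539]
 [ 0.7159  0.0393]
 [ 0.4574  0.0851]]
```

View pics/topc.png

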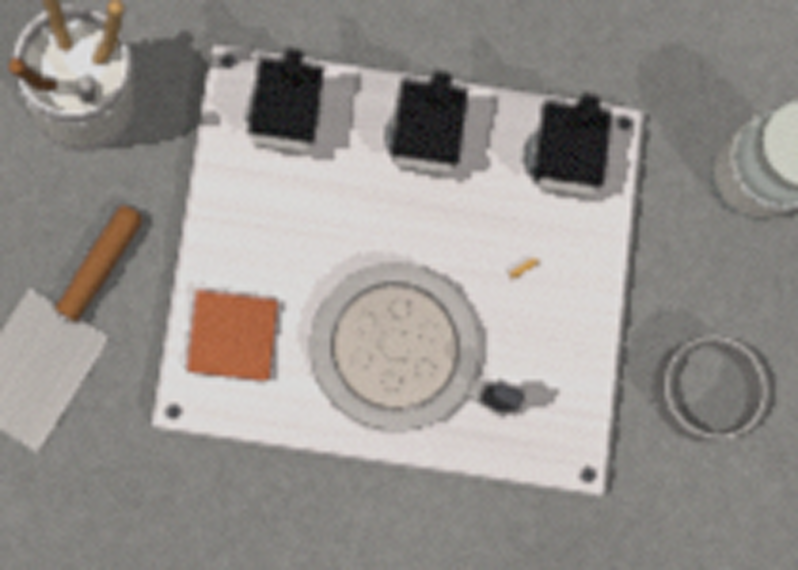

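Run:
```python
from h import *
np.set_printoptions(precision=4,suppress=True)
d=grab('top');a=-.176
X=np.array([np.cos(a),np.sin(a)]);Y=np.array([-X[1],X[0]]);O=np.array([.5606,-.0844])+.0275*X
print('O',O,'ring',O-.085*X)
def P(cx,cy,z,n):
    w=onz(d,215+cx/3.8,140+cy/3.8,z);b=w[:2]-O;print(n,w,'bed',b@X,b@Y)
P(398,346,.035,'ring');P(523,267,.025,'mark');P(505,397,.078,'handle top')
for q in((294,57),(442,80),(590,102)):P(*q,.098,'tab')
for q in((288,102),(432,122),(574,145)):P(*q,.064,'cap')
P(72,60,.16,'tin');P(75,110,.03,'tin')
P(232,335,.029,'tile');P(716,388,.03,'cutter');P(790,150,.095,'jar')
```

```text
O [ 0.5877 -0.0892] ring [ 0.504  -0.0743]
ring [ 0.5032 -0.0774  0.035 ] bed -0.0852487583703588 -0.0031792098794748143
mark [ 0.5551 -0.1649  0.025 ] bed -0.01879953244441481 -0.0802091191308935
handle top [ 0.4652 -0.1364  0.078 ] bed -0.11229020535751667 -0.06792792461518125
tab [ 0.6802 -0.0112  0.098 ] bed 0.07747199539077075 0.09300524894002254
tab [ 0.6637 -0.1041  0.098 ] bed 0.07741058047477148 -0.0013391532523310422
tab [ 0.6477 -0.1971  0.098 ] bed 0.07799860755467117 -0.09575258635188298
cap [ 0.6606 -0.0089  0.064 ] bed 0.05772239889530739 0.09179775731997428
cap [ 0.6455 -0.1022  0.064 ] bed 0.05922256231545044 -0.002703946219378424
cap [ 0.6284 -0.1943  0.064 ] bed 0.058519938737365065 -0.09631724352763266
tin [0.661  0.1232 0.16  ] bed 0.03502536892102732 0.22200275429454763
tin [0.6671 0.1314 0.03  ] bed 0.039552538978604244 0.2311513813202409
tile [0.5136 0.0303 0.029 ] bed -0.09386004545240456 0.10468783704877196
cutter [ 0.4712 -0.2863  0.03  ] bed -0.08015756563079848 -0.21442255253392978
jar [ 0.615  -0.3233  0.095 ] bed 0.06787204213944459 -0.22568165558045053
```

Emit:
servo_tool --pt "-0.032 -0.037 0 0 0 0" --pt "-0.032 -0.037 0 0 0 0" --pt "-0.032 -0.037 0 0 0 0" --pt "-0.032 -0.037 0 0 0 0" --pt "-0.032 -0.037 0 0 0 0" --pt "-0.032 -0.037 0 0 0 0" --pt "-0.032 -0.037 0 0 0 0" --pt "-0.032 -0.037 0 0 0 0" --pt "-0.032 -0.037 0 0 0 0" --pt "-0.032 -0.037 0 0 0 0" --pt "-0.032 -0.037 0 0 0 0" --pt "-0.032 -0.037 0 0 0 0" --fingers 0.3

```text
time: 1.45
position: [0.4061, -0.0016, 0.2142]
ee_rot: [[-0.947, 0.322, 0.001], [0.322, 0.947, 0.0], [-0.001, 0.001, -1.0]]
contact_force: [1.1, 0.9, 0.1]
grip_width: 0.653
```

Emit:
servo_tool --pt "-0.032 -0.037 0 0 0 0" --pt "-0.032 -0.037 0 0 0 0" --pt "-0.032 -0.037 0 0 0 0" --pt "0 0 0 0 0 0.14" --pt "0 0 0 0 0 0.14" --pt "0 0 0 0 0 0.14" --pt "0 0 0 0 0 0.14" --pt "0 0 0 0 0 0.14" --pt "0 0 0 0 0 0.14" --pt "0 0 0 0 0 0.14" --pt "0 0 0 0 0 0.14" --pt "0 0 0 0 0 0.14"

```text
time: 2.65
position: [0.4608, -0.1355, 0.2139]
ee_rot: [[0.023, 1.0, -0.0], [1.0, -0.023, 0.0], [0.0, -0.0, -1.0]]
contact_force: [-0.6, 0.7, -1.1]
grip_width: 0.649
```

Emit:
servo_tool --pt "0 0 0 0 0 0.14" --pt "0 0 0 0 0 0.14" --pt "0 0 0 0 0 0.14" --pt "0 0 0 0 0 0.13" --pt "0 0 0 0 0 0"

```text
time: 3.15
position: [0.4608, -0.1355, 0.2138]
ee_rot: [[0.537, 0.844, -0.0], [0.844, -0.537, 0.0], [0.0, -0.0, -1.0]]
contact_force: [-1.1, 0.7, -0.4]
grip_width: 0.65
```

Run:
```python
from h import *
np.set_printoptions(precision=4,suppress=True)
s=robot.observe();p=s['position'];R=s['ee_rot'];print(s['time'],p,R,np.degrees(np.arctan2(R[1,1],R[0,1])),s['qpos'])
H=np.array([.4652,-.1364,.045]);print('to handle',R.T@(H-p))
d=grab('wrist','w1.png');print(proj(d,[H+[0,0,.033]]))
```

```text
3.15 [ 0.4608 -0.1355  0.2138] [[ 0.5368  0.8437 -0.0002]
 [ 0.8437 -0.5368  0.0002]
 [ 0.     -0.0002 -1.    ]] -32.46821179592314 [-0.3101  0.1706  1.7695  0.0001  1.2017  0.2566]
to handle [0.0016 0.0042 0.1688]
[[280.6867 201.1601]]
```

View pics/w1.png

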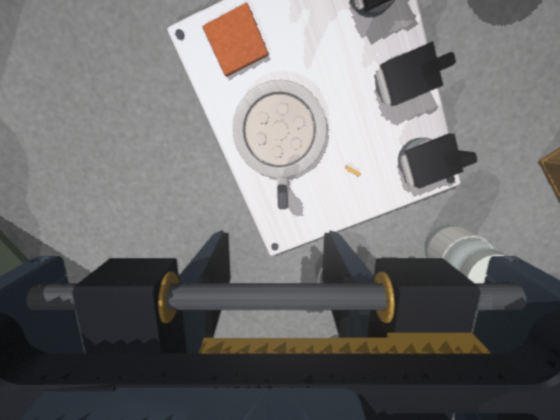

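The wrist view shows the handle at about (283,197), matching the prediction (281,201). The brass mark is at (353,170) and the handle is centred between the jaws, so I'll go down and grip it.

Emit:
servo_tool --pt "0.001 0.003 0.04 0 0 0" --pt "0 0 0.045 0 0 0" --pt "0 0 0.045 0 0 0" --pt "0 0 0.038 0 0 0" --pt "0 0 0 0 0 0"

```text
time: 3.7
position: [0.46, -0.1351, 0.0419]
ee_rot: [[0.535, 0.845, -0.01], [0.845, -0.535, 0.003], [-0.003, -0.011, -1.0]]
contact_force: [-0.2, 0.1, 0.6]
grip_width: 0.651
```

Emit:
servo_tool --pt "0 0 0 0 0 0" --pt "0 0 0 0 0 0" --pt "0 0 0 0 0 0" --pt "0 0 0 0 0 0" --pt "0 0 0 0 0 0" --pt "0 0 0 0 0 0" --fingers -1 --force 15

```text
time: 4.3
position: [0.4648, -0.1368, 0.0466]
ee_rot: [[0.537, 0.844, 0.002], [0.844, -0.537, -0.001], [0.0, 0.003, -1.0]]
contact_force: [0.6, -2.5, 0.2]
grip_width: 0.154
```

Run:
```python
from h import *
np.set_printoptions(precision=4,suppress=True)
s=robot.observe();p=s['position'];R=s['ee_rot'];print(s['time'],p,R,s['contact_force'],s['grip_width'])
C=np.array([.5036,-.0758]);v=p[:2]-C;print(np.hypot(*v),np.degrees(np.arctan2(v[1],v[0])))
# arc rows in tool frame: n rows of turn t about tool z (world ccw = -tool z)
t=1.09/8
g=R.T@np.r_[v,0];c,sn=np.cos(t),np.sin(t)
Rz=lambda a:np.array([[np.cos(a),-np.sin(a)],[np.sin(a),np.cos(a)]])
d=np.r_[Rz(t)@v-v,0];print('shift in tool',R.T@d)
d=grab('wrist','w2.png')
```

```text
4.3 [ 0.4648 -0.1368  0.0466] [[ 0.5367  0.8438  0.0023]
 [ 0.8438 -0.5367 -0.0011]
 [ 0.0003  0.0025 -1.    ]] [ 0.6446 -2.4621  0.238 ] 0.15376158362483927
0.07232050137939028 -122.48299505349563
shift in tool [0.0007 0.0098 0.    ]
```

View pics/w2.png

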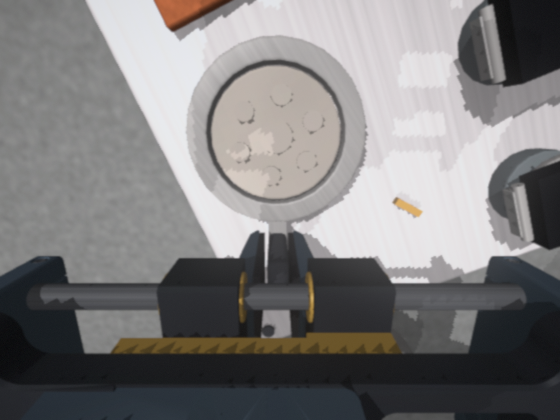

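Emit:
servo_tool --pt "0.0004 0.0079 0 0 0 -0.109" --pt "0.0004 0.0079 0 0 0 -0.109" --pt "0.0004 0.0079 0 0 0 -0.109" --pt "0.0004 0.0079 0 0 0 -0.109" --pt "0.0004 0.0079 0 0 0 -0.109" --pt "0.0004 0.0079 0 0 0 -0.109" --pt "0.0004 0.0079 0 0 0 -0.109" --pt "0.0004 0.0079 0 0 0 -0.109" --pt "0.0004 0.0079 0 0 0 -0.109" --pt "0.0004 0.0079 0 0 0 -0.109" --pt "0 0 0 0 0 0" --pt "0 0 0 0 0 0"

```text
time: 5.55
position: [0.5407, -0.1386, 0.0466]
ee_rot: [[-0.497, 0.868, 0.003], [0.868, 0.497, -0.001], [-0.002, 0.003, -1.0]]
contact_force: [5.1, 0.1, 2.8]
grip_width: 0.133
```

Run:
```python
from h import *
np.set_printoptions(precision=4,suppress=True)
s=robot.observe();p=s['position'];R=s['ee_rot'];print(s['time'],p,R,s['contact_force'],s['grip_width'])
C=np.array([.5036,-.0758]);v=p[:2]-C;print(np.hypot(*v),np.degrees(np.arctan2(v[1],v[0])))
d=grab('wrist','w3.png')
```

```text
5.55 [ 0.5407 -0.1386  0.0466] [[-0.4974  0.8675  0.0034]
 [ 0.8675  0.4974 -0.0005]
 [-0.0021  0.0027 -1.    ]] [5.0768 0.0736 2.791 ] 0.1327537211511603
0.07289466679878899 -59.4226650317136
```

View pics/w3.png

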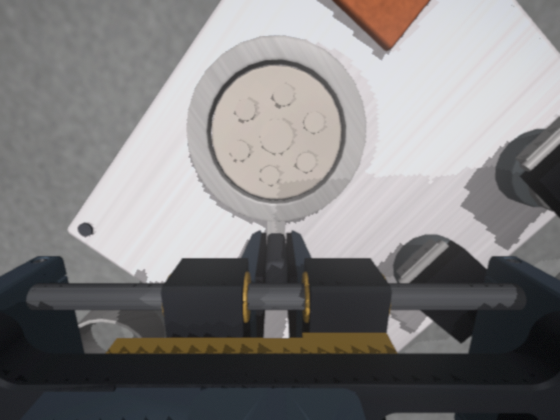

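Emit:
servo_tool --pt "0 0 0 0 0 0" --pt "0 0 0 0 0 0" --pt "0 0 0 0 0 0" --pt "0 0 -0.04 0 0 0" --pt "0 0 -0.045 0 0 0" --pt "0 0 -0.045 0 0 0" --pt "0 0 -0.02 0 0 0" --pt "0 0 0 0 0 0" --fingers -0.4

```text
time: 6.4
position: [0.5405, -0.1388, 0.1992]
ee_rot: [[-0.499, 0.866, 0.006], [0.866, 0.499, -0.002], [-0.004, 0.004, -1.0]]
contact_force: [0.4, 0.4, -0.4]
grip_width: 0.3
```

Run:
```python
from h import *
np.set_printoptions(precision=4,suppress=True)
s=robot.observe();p=s['position'];R=s['ee_rot'];print(s['time'],p,s['qpos'],s['contact_force'],s['grip_width'])
d=grab('wrist','w4.png');C=np.array([.5036,-.0758]);
print(proj(d,[[*C,.035],[.5401,-.139,.078],[.5551,-.1649,.025]]))
```

```text
6.4 [ 0.5405 -0.1388  0.1992] [-0.2719  0.2995  1.6324 -0.      1.2034 -0.7946] [ 0.3974  0.422  -0.3562] 0.3003021822826304
[[275.2698 132.4985]
 [275.393  206.6308]
 [275.3493 218.3969]]
```

View pics/w4.png

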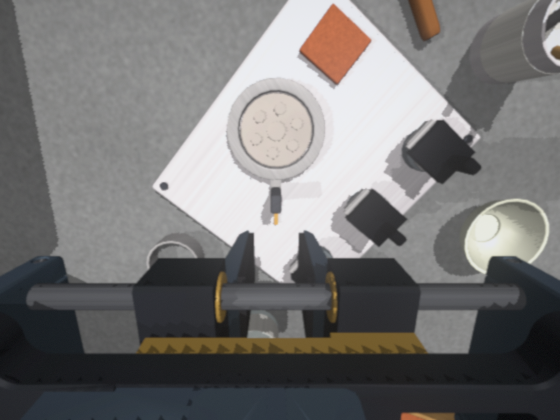

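The ring centre (276,129), handle (276,200) and mark (276,218) lie in one column, so the ring is locked. Next I'll align the tool with the bed and go to the left tab with the fingers shut.

Emit:
servo_tool --pt "0 0 0 0 0 -0.124" --pt "0 0 0 0 0 -0.124" --pt "0 0 0 0 0 -0.124" --pt "0 0 0 0 0 -0.124" --pt "0 0 0 0 0 -0.124" --pt "0 0 0 0 0 -0.124" --pt "0 0 0 0 0 -0.124" --pt "0 0 0 0 0 0" --fingers -1

```text
time: 7.25
position: [0.5378, -0.138, 0.1935]
ee_rot: [[-0.984, 0.179, -0.005], [0.179, 0.984, 0.001], [0.005, 0.001, -1.0]]
contact_force: [-1.1, 1.1, -0.3]
grip_width: 0.003
```

Emit:
servo_tool --pt "-0.023 0.03 0 0 0 0" --pt "-0.023 0.03 0 0 0 0" --pt "-0.023 0.03 0 0 0 0" --pt "-0.023 0.03 0.01 0 0 0" --pt "-0.023 0.03 0.02 0 0 0" --pt "0 0 0.02 0 0 0" --pt "0 0 0 0 0 0" --pt "0 0 0 0 0 0"

```text
time: 8.05
position: [0.6783, -0.0115, 0.1448]
ee_rot: [[-0.984, 0.18, -0.003], [0.18, 0.984, -0.0], [0.003, -0.001, -1.0]]
contact_force: [-0.2, -0.4, 0.2]
grip_width: 0.005
```

Run:
```python
from h import *
np.set_printoptions(precision=4,suppress=True)
s=robot.observe();p=s['position'];R=s['ee_rot'];print(s['time'],p,R,s['qpos'],s['contact_force'],s['grip_width'])
print('to left tab',R.T@(np.array([.6803,-.0108,.1])-p))
d=grab('wrist','w5.png')
print(proj(d,[[.6803,-.0108,.098],[.6637,-.1041,.098],p]))
```

```text
8.05 [ 0.6783 -0.0115  0.1448] [[-0.9836  0.1804 -0.003 ]
 [ 0.1804  0.9836 -0.    ]
 [ 0.003  -0.0006 -1.    ]] [-0.0338  0.528   1.4044 -0.0001  1.2122 -1.4232] [-0.1712 -0.4079  0.2484] 0.005040869100027949
to left tab [-0.002   0.0011  0.0447]
[[276.6973 234.7904]
 [157.0513 235.2562]
 [275.183  258.0868]]
```

View pics/w5.png

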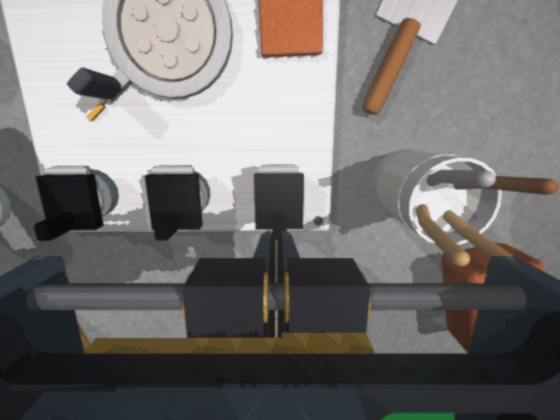

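The left cap is at (279,200) with its tab directly under the fingertips, and the middle tab is at about (166,230), close to the prediction. I'll tap the left bolt.

Emit:
servo_tool --pt "-0.001 0.001 0.02 0 0 0" --pt "0 0 0.02 0 0 0" --pt "0 0 0 0 0 0" --pt "0 0 0.003 0 0 0" --pt "0 0 0.003 0 0 0" --pt "0 0 0 0 0 0"

```text
time: 8.7
position: [0.6807, -0.0107, 0.1008]
ee_rot: [[-0.984, 0.179, 0.001], [0.179, 0.984, 0.0], [-0.001, 0.0, -1.0]]
contact_force: [0.5, 0.6, -0.9]
grip_width: 0.006
```

Emit:
servo_tool --pt "0 0 0.002 0 0 0" --pt "0 0 0 0 0 0"

```text
time: 8.9
position: [0.6806, -0.0105, 0.0983]
ee_rot: [[-0.984, 0.179, 0.001], [0.179, 0.984, 0.0], [-0.001, 0.0, -1.0]]
contact_force: [0.7, 0.7, -0.1]
grip_width: 0.003
```

Emit:
servo_tool --pt "0 0 0.002 0 0 0" --pt "0 0 0 0 0 0"

```text
time: 9.1
position: [0.6813, -0.0106, 0.0975]
ee_rot: [[-0.984, 0.179, 0.003], [0.179, 0.984, -0.0], [-0.003, 0.0, -1.0]]
contact_force: [-1.2, -0.1, 5.7]
grip_width: 0.007
```

Emit:
servo_tool --pt "0 0 0.002 0 0 0" --pt "0 0 0 0 0 0" --pt "0 0 0 0 0 0"

```text
time: 9.4
position: [0.6819, -0.0107, 0.0969]
ee_rot: [[-0.984, 0.179, 0.005], [0.179, 0.984, -0.0], [-0.005, 0.0, -1.0]]
contact_force: [-0.9, -0.3, 10.6]
grip_width: 0.006
```

Emit:
servo_tool --pt "0 0 -0.02 0 0 0" --pt "0 0 -0.02 0 0 0" --pt "0 -0.032 0 0 0 0" --pt "0 -0.032 0 0 0 0" --pt "0 -0.031 0 0 0 0" --pt "0 0 0 0 0 0" --pt "0 0 0.02 0 0 0" --pt "0 0 0.01 0 0 0" --pt "0 0 0 0 0 0" --pt "0 0 0 0 0 0"

```text
time: 10.4
position: [0.6635, -0.1033, 0.1039]
ee_rot: [[-0.984, 0.178, -0.0], [0.178, 0.984, 0.0], [0.0, 0.0, -1.0]]
contact_force: [0.2, 0.7, 0.1]
grip_width: 0.005
```

Emit:
servo_tool --pt "0 0 0.002 0 0 0" --pt "0 0 0.002 0 0 0" --pt "0 0 0 0 0 0"

```text
time: 10.7
position: [0.6634, -0.1038, 0.1]
ee_rot: [[-0.984, 0.179, 0.0], [0.179, 0.984, 0.0], [-0.0, 0.0, -1.0]]
contact_force: [-0.8, -0.9, -0.2]
grip_width: 0.005
```

Emit:
servo_tool --pt "0 0 0.002 0 0 0" --pt "0 0 0 0 0 0"

```text
time: 10.9
position: [0.6637, -0.104, 0.0982]
ee_rot: [[-0.984, 0.179, 0.001], [0.179, 0.984, 0.0], [-0.001, 0.0, -1.0]]
contact_force: [-0.6, 0.8, 0.9]
grip_width: 0.005
```

Emit:
servo_tool --pt "0 0 0.002 0 0 0" --pt "0 0 0.002 0 0 0" --pt "0 0 0 0 0 0"

```text
time: 11.2
position: [0.665, -0.1042, 0.0969]
ee_rot: [[-0.984, 0.179, 0.005], [0.179, 0.984, -0.001], [-0.005, 0.0, -1.0]]
contact_force: [-0.6, 1.4, 10.1]
grip_width: 0.011
```

Emit:
servo_tool --pt "0 0 -0.02 0 0 0" --pt "0 0 -0.02 0 0 0" --pt "0 -0.032 0 0 0 0" --pt "0 -0.032 0 0 0 0" --pt "0 -0.031 0 0 0 0" --pt "0 0 0 0 0 0" --pt "0 0 0.02 0 0 0" --pt "0 0 0.01 0 0 0" --pt "0 0 0 0 0 0" --pt "0 0 0.004 0 0 0" --pt "0 0 0 0 0 0"

```text
time: 12.3
position: [0.6466, -0.1969, 0.0999]
ee_rot: [[-0.984, 0.178, 0.0], [0.178, 0.984, 0.0], [-0.0, 0.0, -1.0]]
contact_force: [-0.2, 0.5, 0.1]
grip_width: 0.006
```

Emit:
servo_tool --pt "0 0 0.003 0 0 0" --pt "0 0 0 0 0 0"

```text
time: 12.5
position: [0.6471, -0.1973, 0.0974]
ee_rot: [[-0.984, 0.179, 0.002], [0.179, 0.984, -0.0], [-0.002, 0.0, -1.0]]
contact_force: [0.7, 0.7, 0.5]
grip_width: 0.005
```

Emit:
servo_tool --pt "0 0 0.003 0 0 0" --pt "0 0 0 0 0 0" --pt "0 0 0 0 0 0"

```text
time: 12.8
position: [0.6469, -0.1974, 0.0944]
ee_rot: [[-0.984, 0.179, 0.002], [0.179, 0.984, 0.0], [-0.001, 0.0, -1.0]]
contact_force: [1.6, 0.5, 1.6]
grip_width: 0.007
```

Emit:
servo_tool --pt "0 0 0.003 0 0 0" --pt "0 0 0 0 0 0"

```text
time: 13.0
position: [0.647, -0.1974, 0.0911]
ee_rot: [[-0.984, 0.179, 0.002], [0.179, 0.984, -0.0], [-0.001, 0.0, -1.0]]
contact_force: [3.0, 0.9, 3.9]
grip_width: 0.003
```

Emit:
servo_tool --pt "0 0 0.002 0 0 0" --pt "0 0 0.002 0 0 0" --pt "0 0 0 0 0 0"

```text
time: 13.3
position: [0.6484, -0.1977, 0.0898]
ee_rot: [[-0.984, 0.179, 0.006], [0.179, 0.984, -0.001], [-0.006, -0.0, -1.0]]
contact_force: [1.1, 0.9, 13.3]
grip_width: 0.003
```

The right bolt is the loose one: it gave about 7 mm, with 4 N before its stop. The left and middle ones stayed put at 10 N. Next I'll raise, open the jaws and come down around the right tab.

Emit:
servo_tool --pt "0 0 -0.015 0 0 0" --pt "0 0 -0.015 0 0 0" --pt "0 0 0 0 0 0" --pt "0 0 0 0 0 0" --pt "0 0 0 0 0 0" --pt "0 0 0 0 0 0" --fingers 0

```text
time: 13.9
position: [0.6456, -0.1973, 0.1156]
ee_rot: [[-0.984, 0.179, -0.002], [0.179, 0.984, 0.001], [0.002, 0.0, -1.0]]
contact_force: [0.0, 0.2, -0.8]
grip_width: 0.489
```

Run:
```python
from h import *
np.set_printoptions(precision=4,suppress=True)
s=robot.observe();p=s['position'];R=s['ee_rot'];print(s['time'],p,s['qpos'],s['contact_force'],s['grip_width'])
print(R.T@(np.array([.6474,-.1975,.071])-p))
d=grab('wrist','w6.png');d=grab('scene');q=d['pixels'][120:290,130:340];cv2.imwrite('pics/s6.png',cv2.resize(q,None,fx=3.5,fy=3.5)[...,::-1])
# link fit
D=[(.32,1.565,.5746,.2133),(.1706,1.7695,.4990,.2138),(.2995,1.6324,.5580,.1992),(.528,1.4044,.6784,.1448)]
q=s['qpos'];D.append((q[1],q[2],np.hypot(*p[:2]),p[2]))
A=[];b=[]
for a,c,r,z in D:
    A.append([np.sin(a),np.sin(a+c),0,1]);b.append(r);A.append([np.cos(a),np.cos(a+c),1,0]);b.append(z)
x,res,_,_=np.linalg.lstsq(np.array(A),np.array(b),rcond=None);print(x,res)
```

```text
13.9 [ 0.6456 -0.1973  0.1156] [-0.3136  0.5444  1.4524 -0.      1.1473 -1.7045] [ 0.0338  0.2312 -0.7749] 0.48920199163653616
[-0.0019  0.0001  0.0446]
[ 0.55    0.4201 -0.1793  0.0069] [0.0001]
```

View pics/w6.png

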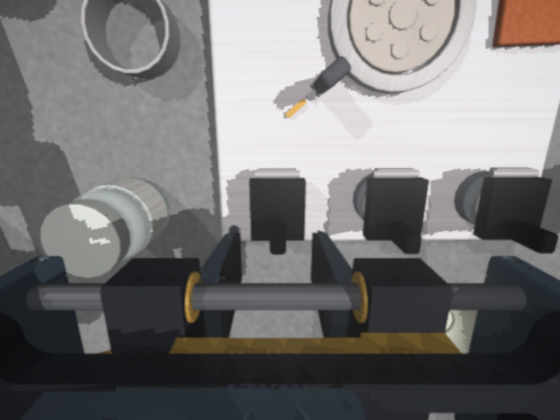

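View pics/s6.png

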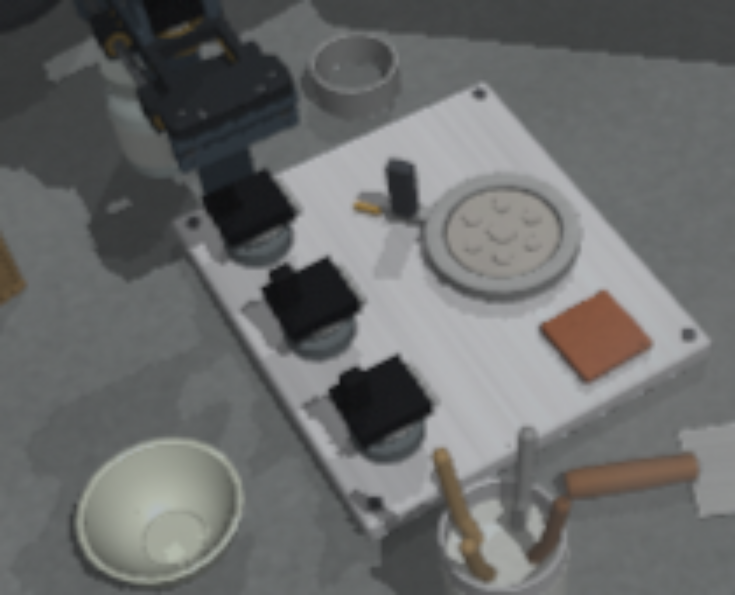

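The wrist view shows the right tab (278,243) centred between the open fingers (237 to 318). In the scene view the ring handle points at the mark and the bystanders are undisturbed. Next I'll descend around the tab and grip it.

Emit:
servo_tool --pt "-0.001 0 0.02 0 0 0" --pt "0 0 0.018 0 0 0" --pt "0 0 0.005 0 0 0" --pt "0 0 0 0 0 0" --pt "0 0 0 0 0 0"

```text
time: 14.5
position: [0.6478, -0.1978, 0.0746]
ee_rot: [[-0.984, 0.179, 0.001], [0.179, 0.984, -0.0], [-0.001, -0.0, -1.0]]
contact_force: [-1.0, -0.2, 0.8]
grip_width: 0.503
```

Emit:
servo_tool --pt "0 0 0 0 0 0" --pt "0 0 0 0 0 0" --pt "0 0 0 0 0 0" --pt "0 0 0 0 0 0" --pt "0 0 0 0 0 0" --fingers -1 --force 12

```text
time: 15.0
position: [0.6476, -0.1967, 0.0742]
ee_rot: [[-0.984, 0.179, 0.001], [0.179, 0.984, 0.002], [-0.0, 0.002, -1.0]]
contact_force: [-0.1, 3.1, 1.0]
grip_width: 0.134
```

Run:
```python
from h import *
np.set_printoptions(precision=4,suppress=True)
s=robot.observe();p=s['position'];print(s['time'],p,s['qpos'],s['contact_force'],s['grip_width'])
gx=p[0]*0+.043;gz=p[2]+.019-.052
def tcp(t,f):
    c,sn=np.cos(t),np.sin(t);return np.array([gx*c-gz*sn+.019*np.sin(f),gx*sn+gz*c-.019*np.cos(f)])
n=12;T=.9;F=.45
for i in range(n):
    t0,t1=T*i/n,T*(i+1)/n;f0,f1=F*i/n,F*(i+1)/n
    d=tcp(t1,f1)-tcp(t0,f0)
    # tool axes in bed XZ: x=(-cos f,-sin f)?, z=(sin f,-cos f)
    x=np.array([-np.cos(f0),-np.sin(f0)]);z=np.array([np.sin(f0),-np.cos(f0)])
    print(i,round(d@x,4),round(d@z,4),f0-f1)
```

```text
15.0 [ 0.6476 -0.1967  0.0742] [-0.3128  0.5809  1.4987  0.0021  1.0617 -1.7044] [-0.128   3.1339  0.9928] 0.13367720498187255
0 0.0025 -0.0031 -0.0375
1 0.0026 -0.003 -0.0375
2 0.0027 -0.0029 -0.037500000000000006
3 0.0028 -0.0027 -0.03749999999999999
4 0.0029 -0.0026 -0.037500000000000006
5 0.003 -0.0025 -0.037500000000000006
6 0.0031 -0.0023 -0.037500000000000006
7 0.0032 -0.0022 -0.03749999999999998
8 0.0033 -0.002 -0.03749999999999998
9 0.0033 -0.0019 -0.03750000000000003
10 0.0034 -0.0017 -0.03750000000000003
11 0.0035 -0.0016 -0.03749999999999998
```

Emit:
servo_tool --pt "0.0025 0 -0.0031 0 -0.0375 0" --pt "0.0026 0 -0.003 0 -0.0375 0" --pt "0.0027 0 -0.0029 0 -0.0375 0" --pt "0.0028 0 -0.0027 0 -0.0375 0" --pt "0.0029 0 -0.0026 0 -0.0375 0" --pt "0.003 0 -0.0025 0 -0.0375 0" --pt "0 0 0 0 0 0"

```text
time: 15.7
position: [0.63, -0.1937, 0.09]
ee_rot: [[-0.958, 0.179, 0.222], [0.175, 0.984, -0.039], [-0.226, 0.001, -0.974]]
contact_force: [1.6, 3.5, 1.3]
grip_width: 0.132
```

Run:
```python
from h import *
np.set_printoptions(precision=4,suppress=True)
s=robot.observe();p=s['position'];print(s['time'],p,s['qpos'],s['contact_force'],s['grip_width'],s['ee_rot'])
d=grab('scene');q=d['pixels'][120:290,130:340];cv2.imwrite('pics/s7.png',cv2.resize(q,None,fx=3.5,fy=3.5)[...,::-1])
```

```text
15.7 [ 0.63   -0.1937  0.09  ] [-0.3338  0.4452  1.729   0.0526  0.7434 -1.759 ] [1.6028 3.4856 1.2978] 0.13169995848773752 [[-0.9584  0.1793  0.2221]
 [ 0.1749  0.9838 -0.0394]
 [-0.2255  0.0011 -0.9742]]
```

View pics/s7.png

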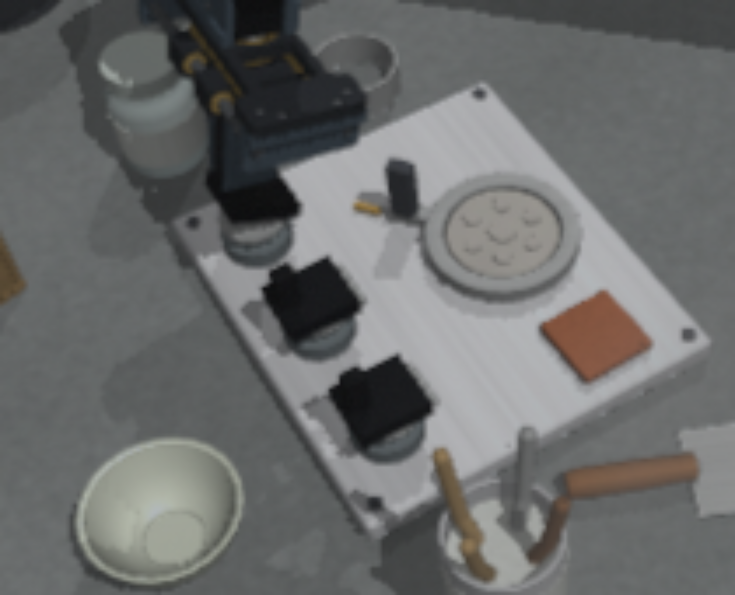

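The cap is opening with the tab still in the jaws; the loose bolt and its open cap are at about (255,200) in the crop, and forces are small. I'll do the second half.

Emit:
servo_tool --pt "0.0031 0 -0.0023 0 -0.0375 0" --pt "0.0032 0 -0.0022 0 -0.0375 0" --pt "0.0033 0 -0.002 0 -0.0375 0" --pt "0.0033 0 -0.0019 0 -0.0375 0" --pt "0.0034 0 -0.0017 0 -0.0375 0" --pt "0.0035 0 -0.0016 0 -0.0375 0" --pt "0 0 0 0 0 0" --pt "0 0 0 0 0 0" --pt "0 0 0 0 0 0"

```text
time: 16.65
position: [0.6077, -0.1899, 0.0935]
ee_rot: [[-0.887, 0.178, 0.426], [0.161, 0.984, -0.076], [-0.433, 0.001, -0.901]]
contact_force: [0.0, 4.3, 1.7]
grip_width: 0.135
```

Run:
```python
from h import *
np.set_printoptions(precision=4,suppress=True)
s=robot.observe();p=s['position'];R=s['ee_rot'];print(s['time'],p,s['qpos'],s['contact_force'],s['grip_width'])
X=np.array([.9845,-.175,0]);O=np.array([.6476,-.1967,.0742])-.043*X;O[2]=.052
g=p-.019*R[:,2]-O;gx,gz=g@X,g[2]
print('grip rel hinge',gx,gz,'angle',np.arctan2(gz,gx)-np.arctan2(.0412,.043),np.hypot(gx,gz),np.hypot(.043,.0412))
d=grab('scene');q=d['pixels'][120:290,130:340];cv2.imwrite('pics/s8.png',cv2.resize(q,None,fx=3.5,fy=3.5)[...,::-1])
d=grab('wrist','w8.png')
```

```text
16.65 [ 0.6077 -0.1899  0.0935] [-0.3631  0.3489  1.9637  0.2089  0.3958 -1.9301] [0.0486 4.2739 1.6846] 0.13530966637751304
grip rel hinge -0.005706845256649426 0.058668962733292605 angle 0.903739483938239 0.05894586729350768 0.05955199408919906
```

View pics/s8.png

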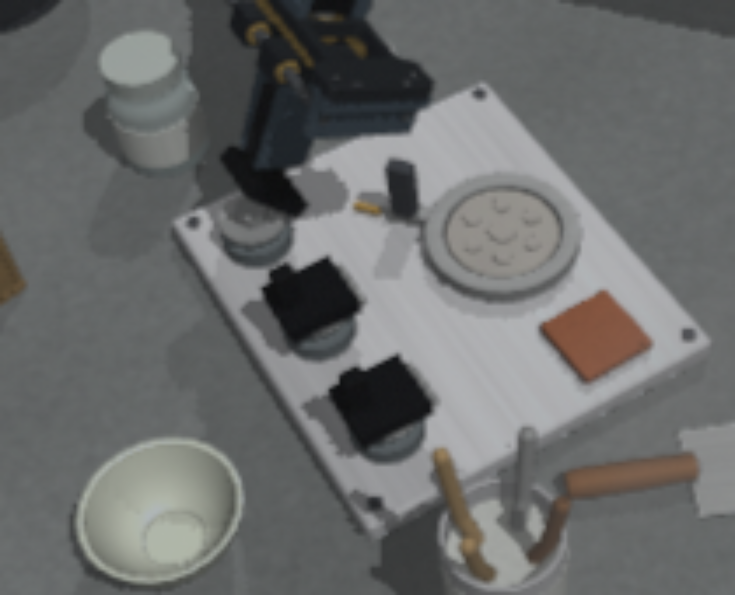

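View pics/w8.png

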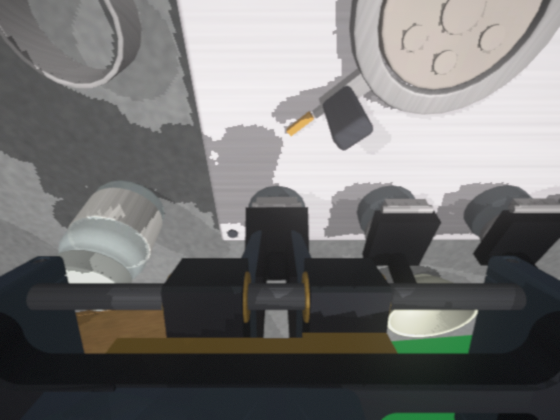

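Emit:
servo_tool --pt "0 0 0 0 0 0" --pt "0 0 0 0 0 0" --pt "0 0 0 0 0 0" --pt "0 0 0 0 0 0"

```text
time: 17.15
position: [0.6077, -0.1898, 0.0934]
ee_rot: [[-0.887, 0.178, 0.426], [0.161, 0.984, -0.076], [-0.433, 0.001, -0.902]]
contact_force: [0.5, 5.0, 1.8]
grip_width: 0.129
```

```bash
python3 -c "
from cell import robot
s=robot.observe();print(s['time'],s['position'],s['qvel'],s['grip_width'],s['contact_force']);print(robot.close_job())"
```

```text
17.15 [ 0.60768472 -0.18983553  0.09340021] [ 0.00055243 -0.00114047  0.00086482  0.00012076  0.0005202  -0.00024088] 0.1294469471919012 [0.5014777  5.04090135 1.81621083]
the job is handed in; nothing more can be done
None
```

The right bolt is the loose one. Its cap is held open at about 0.90 rad of 1.25, and the job was handed in at 17 s.

- **Lock ring:** I turned it by its handle to the mark. A wrist picture straight afterwards showed the ring centre, handle and mark in one line, and it looked the same in the last pictures.
- **Taps, left to right:** The left and middle bolts did not move under about 10 N. The right bolt sank about 7 mm, with about 4 N just before it reached its stop.
- **Cap:** I gripped the right cap's tab and swung it open. The arm is at rest and the fingers are still closed on the tab, about 12 mm apart, with a 12 N grip set. The 0.90 rad comes from the grip position relative to the hinge; I did not measure the cap's angle directly.
- **Everything else:** In the last pictures the other two caps are shut and the things around the press look where they were. No check failed. The sideways force of about 5 N on the tool at the end is the only odd reading, probably a grip about 1 mm off centre.

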